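# Clear the ear defenders off the service notebook and set its screen

### The job

The ear defenders have been left standing on the closed service notebook. Lift them off and hang them by the headband over the steel hanging rail, one cup on each side of it, without dropping them; then open the notebook's screen to 100 degrees from the keyboard, a little past upright, and leave it standing there. Leave the tools and parts lying about where they are.

Things in the scene. Friction and masses are not known exactly. Their poses are not given: they have to be found in the camera images.
- laptop: grey rugged notebook, shut, clipped in a dark steel dock tray screwed to the bench (cannot move). 265 wide x 200 deep; keyboard base up to z = 35 mm, closed lid 36 to 52 mm. Origin: centre of the tray's underside, on the bench. x points from the front edge to the hinge, y along the hinge (left, seen from the front), z up. The front faces the robot, give or take
- laptop_lid (a joint): hinge of the notebook's lid (the screen), rad: 0 = shut, 1.571 = upright, 1.745 = 100 degrees; stops at 2.3. The axis runs along the notebook's y, 90 mm behind its origin, 40 mm above the bench. Stiff friction hinge: the lid (0.5 kg) stays wherever it is left; raising it takes about 7 to 8 N at the pull tab near shut, 5 N near upright
- laptop_hinge (a point): middle of the hinge axis; does not move; y along the axis
- laptop_tab (a point): centre of the free part of the pull tab: a black tongue in the middle of the lid's front edge, 32 mm wide (y), 12 mm thick, 33 mm proud of the edge. The point lies 17 mm beyond the edge, 209 mm from the hinge axis; shut: 43 mm above the bench, 21 mm in front of the keyboard base. Turns with the lid (axes as the notebook's when shut); held by its sides, it pivots and can slip a little in the pads
- muffs: ear defenders: a pair of black cups joined by a rigid headband arch, 0.24 kg, standing upright on the cups on the closed lid. 164 mm across over the cups (x axis), cups 66 mm wide (y axis) and 84 mm high, 72 mm clear between the cushions, 154 mm high in all. Origin: centre of the underside, midway between the cups' bottoms; z up to the crown of the headband
- muffs_crown (a point): underside of the headband at its crown, midway between the cups, 138 mm above the origin: the place that rests on the rail. Axes as the ear defenders'
- muffs_top (a point): top of the headband at its crown, 154 mm above the origin. The headband has a grey pad here, 26 mm wide (y), 16 mm thick, flat for 23 mm along x, then curving down
- rail: hanging rail: a horizontal steel tube, 16 mm thick and 300 mm long, on two posts with round feet fixed to the bench. Origin: on the bench midway between the posts; y axis along the tube, z up. Posts at y = -150 and +150 mm. A brass and wire flue brush (38 mm thick) already hangs on the tube at y = +105 mm, its hook reaching 5 mm above the tube; the rest is free
- rail_mid (a point): axis of the tube midway between the posts, 158 mm above the bench. Axes as the rail's
- rail_free (a point): top of the tube (166 mm above the bench) in the middle of its free part, 45 mm from the middle towards the post without the brush. Axes as the rail's
- wrench: spanner lying on the bench between notebook and rail, 190 mm long; leave it where it is
- tape: white roll of thread tape, 54 mm across, 14 mm high; leave it where it is
- valve: brass ball valve with a flat steel lever, 86 mm long, 37 mm high; leave it where it is
- gauge: round pressure gauge lying face up, 60 mm across, 21 mm high; leave it where it is
- mug: white mug, 80 mm across, 92 mm high; leave it where it is
- flask: steel vacuum flask with a black cup cap, 84 mm across, 240 mm high; leave it where it is
- screwdriver: screwdriver, 200 mm long, lying on the bench behind; leave it where it is
Mind the look-alikes: they are no part of the job. Leave any green or purple look-alike of the muffs alone.

How it is judged:
On the way:
1. the ear defenders hang on the rail while the notebook is still shut (x of muffs_crown in the frame of rail_mid between -0.025 and 0.025 m and z of muffs_crown in the frame of rail_mid between 0 and 0.02 m and contact force between muffs and rail above 0.5 N and contact force between muffs and the fingers below 0.1 N and value of joint laptop_lid below 0.15 rad), for 0.3 s.
At the end, for the whole second after the job is handed in: The ear defenders hang at rest on the tube by the underside of the headband's crown (within 25 mm of the crown, upright within 0.4 rad, the cups on opposite sides of the tube), and the lid stands still at 1.745 rad (100 degrees), give or take 0.11 rad (6 degrees) (x of muffs_crown in the frame of rail_mid between -0.025 and 0.025 m and y of muffs_crown in the frame of rail_mid between -0.14 and 0.14 m and z of muffs_crown in the frame of rail_mid between 0 and 0.02 m and angle between the y axis of muffs and the y axis of rail, either way round below 0.6 rad and angle between muffs's own z axis and vertical below 0.4 rad and contact force between muffs and rail above 0.5 N and linear speed of muffs below 0.05 m/s and value of joint laptop_lid between 1.635 and 1.855 rad and velocity of joint laptop_lid between -0.03 and 0.03 rad/s); the robot touches nothing.
It fails at once if the ear defenders were dropped (moving faster than 0.8 m/s out of the fingers, a fall of over 3 cm) (linear speed of muffs above 0.8 m/s and contact force between muffs and the fingers below 0.1 N).
It fails at once if a tool or part lying about was moved by more than 3 cm (distance of any of wrench, tape, valve, gauge, mug, flask, screwdriver from where it was at the start of the episode above 0.03 m).
It also fails if it takes over 69 s, if anything falls off the work surface, if the arm or the gripper's body presses on something with over 40 N, if the wrist force passes 120 N, or if a joint passes its speed limit or range.

### The arm

A 6-joint arm with a two-finger parallel gripper is mounted at the origin on the work surface. World frame = base frame: x ahead of the robot, y to its left, z up, the work surface at z = 0. Lengths are in m, angles in rad, forces in N, time in s.
With the tool pointing down it reaches from about 0.35 to 0.975 m from the base axis. Payload 4.9 kg.
Tool frame: the origin (TCP) lies midway between the tips of the shut fingers; the grasp point (between the pads) lies 19 mm behind it; z points along the fingers, y is the line along which they close (so a half turn about z gives the same grasp; the last joint's range is limited). The gripper opens to 85 mm and grips with 20 to 120 N. Pads are 22 mm wide; open, the fingers measure 114 mm over their backs; the gripper's body (76 mm by 85 mm) begins 54 mm behind the grasp point. The pads swing forward as they close: fully open they stand 13 mm farther back than shut.
Start: joints at [-1.292, 0.053, 1.613, -0, 1.476, -0.119], TCP at [0.242, -0.576, 0.231] pointing down, gripper open.
Joint ranges: [-3.01, 3.01], [-1.01, 2.22], [0.06, 2.58], [-1.02, 4.17], [0.09, 2.62], [-3.14, 3.14]. Speed limits (rad/s): [2.57, 2.57, 3.14, 3.14, 3.14, 3.14].

### API

Orientations are given as a unit quaternion [w, x, y, z].
In Python, from plant import * gives the robot as it stands.
- The arm moves only by the tool jog_arm, never from a script. Its argument "targets" is a list of rows, each a list of 3 entries, a list of its own where there are three numbers: the shift along the tool's x, y, z in units of 25 mm (1.0 is 25 mm), then the turn, a rotation vector about the tool's x, y, z in units of 8 degrees (1.0 is 8 degrees), then the opening in per cent of the stroke, from 0 (shut) to 100 (fully open). A call has 1 to 8 rows; each row is the pose to reach, as a shift and turn from the pose commanded when the call began, along the tool's axes at that moment; what a row does not reach only later rows make up. A row lasts 1/8 s, in which the tool goes at most 62.5 mm and 10.7 degrees, less where a joint would pass 70% of its speed; a pose out of reach is approached as far as the arm can. A call with a gripper value outside its range is refused whole. The fingers move at their own pace and stop on an object; the grip force is fixed at half the most. Time passes only in rows, so rows that repeat a pose let the fingers close. It gives the time, the measured TCP pose, the force, the opening and the grip force at its end, in the units of the state.
- state(): the state, without advancing time (a new reading comes with each control period).
- grab_frame(name): name is "scene" or "top"; returns (picture, depth): 400x640x3 uint8, red, green, blue; 400x640 float32, m along the optical axis (not along the pixel's ray), 0 where there is no reading.
- camera_params(name): a dict with "fovy" (degrees; the focal length in pixels is half the picture's height over the tangent of half this angle, whatever the lens; pixels are square), "cx", "cy" (the principal point, pixels), "dist" ([k1, k2, p1, p2, k3] as OpenCV has them; the pictures are not rectified), "rvec" (rotation vector, rad) and "tvec" (3), from world to camera coordinates, as OpenCV has them. Camera axes: x right, y down, z forward; pixel columns grow to the right and rows downward; lengths in m; the calibration is good to about 2 mm. A picture is of the moment at which its call begins. camera_params takes no time and is no camera call.
- job_done(): hands the job in; it is judged then, once.
The state is a dict: "time": time; "joint_pos": joint angles; "joint_vel": joint speeds; "joint_efforts": joint torques, N m; "tool_pos": TCP position; "tool_rot": TCP orientation; "contact_force": force on the tool from outside, world axes, zero at the start; "ft_torque": the same for the moment, N m; "gripper_width": opening from 0.0 (shut) to 1.0 (fully open); "grasp_force": force on a finger pad.
Only numpy, scipy, OpenCV 4.12 (cv2) and the standard library are available. Lean on these libraries where they do the work, as an engineer would, in place of code of your own. Each camera call takes 0.05 s, during which the arm holds its last target. There are 200 camera calls.

## Working session

There is one attempt and no reset: what is moved stays moved. The work goes in short steps, Python scripts to look and compute and a tool call to move; the robot and the scene stay as the last step left them, time stands still between calls to the robot, and variables do not carry over. Pictures are saved under pics/ and viewed, at most 12 in all, crops included, and the job is handed in when it is done.

Besides the shell and the picture viewer there is one more tool, called after "Call:" by a JSON object that holds its "api" and its "payload", one argument or row to a line. jog_arm: Moves the arm, as the interface text tells. Its arguments: {"type":"object","properties":{"targets":{"type":"array"}},"required":["targets"]}

```bash
ls; mkdir -p pics; cat > h.py <<'E'
from plant import *
import numpy as np, cv2
from scipy.spatial.transform import Rotation as R
def cam(n):
    p=camera_params(n); f=200/np.tan(np.radians(p["fovy"])/2)
    K=np.array([[f,0,p["cx"]],[0,f,p["cy"]],[0,0,1]])
    return K,np.array(p["dist"],float),R.from_rotvec(np.ravel(p["rvec"])).as_matrix(),np.ravel(p["tvec"])
def rays(n,uv):
    K,d,Rm,t=cam(n)
    q=cv2.undistortPoints(np.array(uv,float).reshape(-1,1,2),K,d).reshape(-1,2)
    return -Rm.T@t, np.c_[q,np.ones(len(q))]@Rm
def onplane(n,uv,z):
    o,r=rays(n,uv); return o+r*((z-o[2])/r[:,2])[:,None]
def withdepth(n,uv,dep):
    o,r=rays(n,uv); uv=np.array(uv,int).reshape(-1,2); return o+r*dep[uv[:,1],uv[:,0]][:,None]
def proj(n,P):
    K,d,Rm,t=cam(n)
    return cv2.projectPoints(np.array(P,float).reshape(-1,1,3),cv2.Rodrigues(Rm)[0],t,K,d)[0].reshape(-1,2)
E
python3 - <<'E'
from h import *
for n in("scene","top"):
    p,d=grab_frame(n); cv2.imwrite(f"pics/{n}0.png",p[:,:,::-1]); np.save(f"pics/{n}0.npy",d); np.save(f"pics/{n}0rgb.npy",p)
    print(n,camera_params(n), (-cam(n)[2].T@cam(n)[3]).round(3),(d==0).mean())
print(state())
E
```

```text
pics
scene {'fovy': 46.0352011978226, 'cx': 317.8651127337851, 'cy': 201.7940590222121, 'dist': array([0.01571185, 0.        , 0.        , 0.        , 0.        ]), 'rvec': array([ 2.30532967,  1.13380778, -0.38060694]), 'tvec': array([-0.30603138, -0.22848844,  1.87467732])} [ 1.209 -0.511  1.392] 0.00380078125
top {'fovy': 53.15749579193608, 'cx': 320.5413958767724, 'cy': 194.42626667124887, 'dist': array([-0.06500721,  0.        ,  0.        ,  0.        ,  0.        ]), 'rvec': array([ 2.09783921, -2.14554494,  0.16797815]), 'tvec': array([0.04331968, 0.53937146, 1.44886029])} [0.279 0.008 1.521] 0.00391015625
{'time': 0.1, 'joint_pos': array([-1.29197935e+00,  5.33398879e-02,  1.61417145e+00, -2.59038197e-05,
        1.47602419e+00, -1.18970671e-01]), 'joint_vel': array([-0.00164644, -0.00145826, -0.00378907, -0.00039108,  0.00084169,
       -0.00205332]), 'joint_efforts': array([-3.00475676e-05, -3.94904137e+01, -3.71361136e+01, -1.59868187e-04,
        3.89423658e-03,  1.60485513e-05]), 'tool_pos': array([ 0.24196276, -0.57563636,  0.23014675]), 'tool_rot': array([-9.67304215e-04,  9.80285035e-01,  1.97586201e-01, -9.04089114e-05]), 'contact_force': array([0.01046744, 0.00935799, 0.20750807]), 'ft_torque': array([-0.02158631,  0.01742378,  0.00819856]), 'grasp_force': 0.0, 'gripper_width': 1.0011188656423522}
```

View pics/scene0.png

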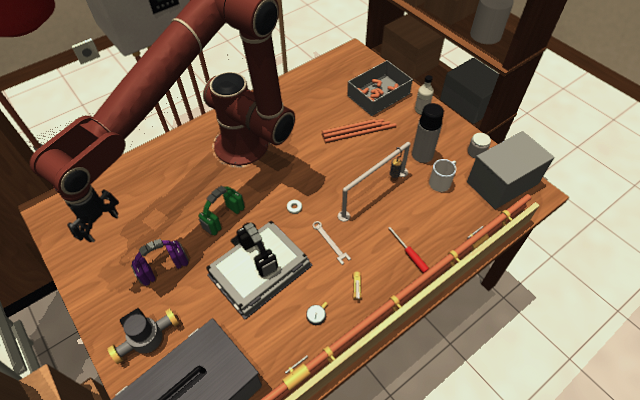

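View pics/top0.png

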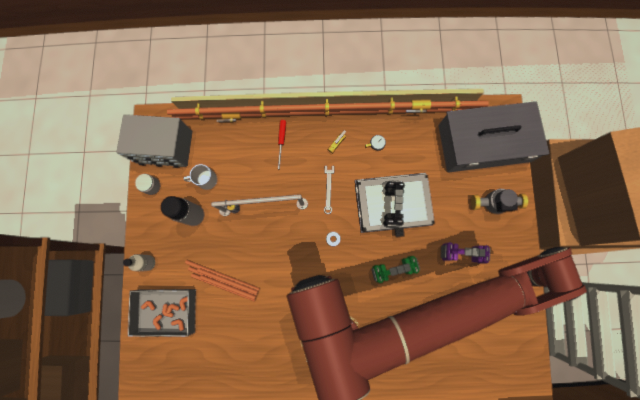

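The scene view shows the black muffs on the notebook at about (258,248), the rail from (343,190) to (407,148) with the brush at its far end, and green and purple decoys at (221,210) and (160,260). In the top view the muffs are at (394,204), with the band running up the picture. The notebook's tab is at (399,232), the rail runs from (213,204) to (303,202), and the brush is at (232,208).

```bash
cat > m.py <<'E'
from h import *
def cloud(n,dep):
    v,u=np.mgrid[0:400,0:640]; uv=np.c_[u.ravel(),v.ravel()]
    return withdepth(n,uv,dep).reshape(400,640,3)
E
python3 - <<'E'
from m import *
import numpy as np
C={};I={}
for n in("scene","top"):
    C[n]=cloud(n,np.load(f"pics/{n}0.npy")); I[n]=np.load(f"pics/{n}0rgb.npy")
def box(n,u0,u1,v0,v1):
    m=np.zeros((400,640),bool); m[v0:v1,u0:u1]=1; return m
# bench check
for n,b in(("top",(320,350,260,275)),("scene",(280,300,240,260))):
    P=C[n][box(n,*b)]; print(n,"bench z",np.median(P[:,2]))
# lid top
for n,b in(("top",(345,445,165,240)),("scene",(195,325,215,325))):
    P=C[n];m=box(n,*b)
    w=m&(np.abs(P[:,:,2]-0.052)<0.012)&(I[n].min(2)>120)
    print(n,"lid z",np.median(P[w][:,2]),w.sum())
    c=max(cv2.findContours(w.astype(np.uint8),0,2)[0],key=cv2.contourArea)
    q=onplane(n,c.reshape(-1,2),0.052)[:,:2]; r=cv2.minAreaRect(q.astype(np.float32)*1000)
    print(n,"white rect",r)
    mz=m&(P[:,:,2]>0.07)&(P[:,:,2]<0.25)
    Q=P[mz]; print("muffs max z",np.percentile(Q[:,2],[50,90,98,100]))
    for lo in(0.085,0.12,0.19,0.2):
        q=Q[Q[:,2]>lo]; r=cv2.minAreaRect((q[:,:2]*1000).astype(np.float32)); print(lo,len(q),q.mean(0).round(4),r)
for n,b in(("top",(200,315,190,215)),("scene",(335,415,140,220))):
    P=C[n];m=box(n,*b)&(P[:,:,2]>0.15)&(P[:,:,2]<0.185)
    Q=P[m]; print(n,"rail",len(Q),cv2.fitLine((Q*1000).astype(np.float32),cv2.DIST_HUBER,0,.01,.01).ravel(),Q[Q[:,1].argmin()],Q[Q[:,1].argmax()],Q[:,2].max())
t=cv2.resize(I["top"][160:250,340:450,::-1],None,fx=4,fy=4,interpolation=2)
s=cv2.resize(I["scene"][210:320,200:320,::-1],None,fx=3,fy=3,interpolation=2)
s2=cv2.resize(I["scene"][135:225,320:440,::-1],None,fx=3,fy=3,interpolation=2)
W=np.zeros((600,800,3),np.uint8);W[:330,:360]=s;W[330:600,:360]=s2;W[:360,360:800]=t; cv2.imwrite("pics/c1.png",W)
E
```

```text
top bench z -0.00035078136281629924
scene bench z 0.05267424820223554
top lid z 0.051678606563631435 2541
top white rect ((506.5735168457031, -246.12008666992188), (190.92745971679688, 259.7991638183594), 4.4897541999816895)
muffs max z [0.13518538 0.20345621 0.20757267 0.21135296]
0.085 646 [ 0.4826 -0.2272  0.1533] ((490.51043701171875, -230.5703582763672), (64.05133819580078, 165.47085571289062), 85.22337341308594)
0.12 583 [ 0.483  -0.2286  0.1587] ((489.8619689941406, -229.93051147460938), (63.9973030090332, 164.02291870117188), 85.70246124267578)
0.19 170 [ 0.4892 -0.2312  0.2019] ((489.37786865234375, -231.2285919189453), (25.23708724975586, 76.10070037841797), 87.01085662841797)
0.2 122 [ 0.4899 -0.231   0.204 ] ((489.6759948730469, -230.95950317382812), (24.56151580810547, 64.43732452392578), 86.82759094238281)
scene lid z 0.05312400127941652 3255
scene white rect ((506.8716125488281, -247.80178833007812), (186.18246459960938, 261.31134033203125), 4.390415668487549)
muffs max z [0.13051943 0.20247127 0.20793282 0.21187084]
0.085 950 [ 0.5149 -0.2527  0.1445] ((498.7630920410
[... 185 characters left out ...]
346.2099609375), 42.68147277832031)
0.19 200 [ 0.4976 -0.2339  0.2028] ((491.68841552734375, -232.53216552734375), (26.655649185180664, 83.81188201904297), 85.29999542236328)
0.2 146 [ 0.4927 -0.2335  0.2051] ((492.17510986328125, -232.8345184326172), (26.130056381225586, 68.7314453125), 85.4423599243164)
top rail 414 [-6.3954026e-02  9.9793333e-01  6.2339120e-03  5.0443536e+02
  2.5430316e+02  1.6399681e+02] [0.51639494 0.09715035 0.16011123] [0.49844412 0.40656288 0.16436075] 0.17292610417411658
scene rail 399 [-6.1751336e-02  9.9808067e-01  4.6637421e-03  5.0935785e+02
  2.4522772e+02  1.6490298e+02] [0.51943984 0.09447093 0.16670338] [0.499203   0.40842305 0.16141463] 0.17624916632372134
```

View pics/c1.png

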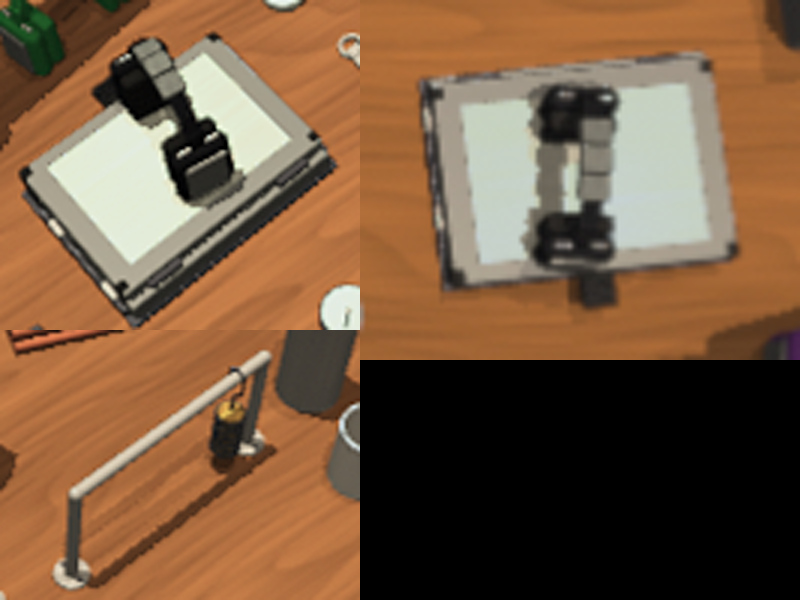

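The crops show the notebook with its lid yawed about +4.4° and the tab at crop pixel (598,290). The muffs' band is yawed about -4°, and the rail is free on its right part. Next I'll measure the tab and compute the first moves.

```bash
cat >> h.py <<'E'
def go(p,yaw,s=None):
    """shift/turn units in the current tool frame to reach TCP p, tool pointing down, tool x at yaw (deg)"""
    s=s or state(); q=s["tool_rot"]; Rt=R.from_quat([q[1],q[2],q[3],q[0]])
    Rg=R.from_euler("z",yaw,degrees=True)*R.from_rotvec([np.pi,0,0])
    return (Rt.inv().apply(np.array(p)-s["tool_pos"])/0.025).round(2),(np.degrees((Rt.inv()*Rg).as_rotvec())/8).round(2)
E
python3 - <<'E'
from m import *
I=np.load("pics/top0rgb.npy")
m=np.zeros((400,640),np.uint8); m[228:238,388:410]=(I[228:238,388:410].max(2)<60)
v,u=np.nonzero(m); P=onplane("top",np.c_[u,v],0.049); print(len(u),u.min(),u.max(),v.min(),v.max(),P[:,:2].mean(0),P[:,:2].min(0),P[:,:2].max(0))
print(go([0.491,-0.232,0.35],-4)); print(go([0.491,-0.232,0.19],-4)); print(go([0.242,-0.576,0.35],22))
E
```

```text
70 393 402 228 235 [ 0.39556325 -0.25109159] [ 0.38145964 -0.26620404] [ 0.40800404 -0.23284148]
(array([14.51, -8.82, -4.77]), array([-0.01,  0.  ,  3.35]))
(array([14.51, -8.81,  1.63]), array([-0.01,  0.  ,  3.35]))
(array([-0.  ,  0.  , -4.79]), array([-0.01, -0.  ,  0.1 ]))
```

Call:
{"api": "jog_arm", "payload": {
  "targets": [
    [[0, 0, -4.8], [0, 0, 0], 100],
    [[0, 0, -4.8], [0, 0, 0], 100],
    [[14.5, -8.8, -4.8], [0, 0, 3.35], 100],
    [[14.5, -8.8, -4.8], [0, 0, 3.35], 100],
    [[14.5, -8.8, -4.8], [0, 0, 3.35], 100],
    [[14.5, -8.8, -4.8], [0, 0, 3.35], 100],
    [[14.5, -8.8, -4.8], [0, 0, 3.35], 100],
    [[14.5, -8.8, -4.8], [0, 0, 3.35], 100]
  ]
}}

```text
time: 1.1
tool_pos: [0.4623, -0.2717, 0.3509]
tool_rot: [-0.0, 0.999, -0.035, -0.0]
contact_force: [0.9, -0.5, 0.3]
gripper_width: 1.004
grasp_force: 0.0
```

Call:
{"api": "jog_arm", "payload": {
  "targets": [
    [[0, 0, 0], [0, 0, 0], 100]
  ]
}}

```text
time: 1.23
tool_pos: [0.4632, -0.2703, 0.3509]
tool_rot: [-0.0, 0.999, -0.032, -0.0]
contact_force: [-0.2, -0.1, -0.1]
gripper_width: 1.001
grasp_force: 0.0
```

```bash
python3 -c "
from h import *
s=state();print(s['time'],s['tool_pos'],go([0.491,-0.232,0.35],-4),go([0.491,-0.232,0.19],-4))"
```

```text
1.225 [ 0.46321928 -0.27026654  0.350878  ] (array([ 1.01, -1.6 ,  0.04]), array([-0.01,  0.  ,  0.05])) (array([ 1.01, -1.59,  6.44]), array([-0.01,  0.  ,  0.05]))
```

Now move above the muffs, then descend straight down.

Call:
{"api": "jog_arm", "payload": {
  "targets": [
    [[1.0, -1.6, 0], [0, 0, 0], 100],
    [[1.0, -1.6, 0], [0, 0, 0], 100],
    [[1.0, -1.6, 2], [0, 0, 0], 100],
    [[1.0, -1.6, 4], [0, 0, 0], 100],
    [[1.0, -1.6, 5.2], [0, 0, 0], 100],
    [[1.0, -1.6, 6.0], [0, 0, 0], 100],
    [[1.0, -1.6, 6.4], [0, 0, 0], 100],
    [[1.0, -1.6, 6.4], [0, 0, 0], 100]
  ]
}}

```text
time: 2.22
tool_pos: [0.4892, -0.236, 0.1915]
tool_rot: [0.0, 0.999, -0.035, 0.0]
contact_force: [-0.2, -0.4, 0.2]
gripper_width: 1.0
grasp_force: 0.0
```

```bash
python3 - <<'E'
from h import *
s=state();print(s['time'],s['tool_pos'],go([0.491,-0.232,0.19],-4,s))
p,_=grab_frame("scene"); cv2.imwrite("pics/g1.png",cv2.resize(p[180:320,190:330,::-1],None,fx=4,fy=4,interpolation=2))
E
```

```text
2.225 [ 0.48923043 -0.23598031  0.19147117] (array([ 0.06, -0.16,  0.06]), array([ 0., -0., -0.]))
```

View pics/g1.png

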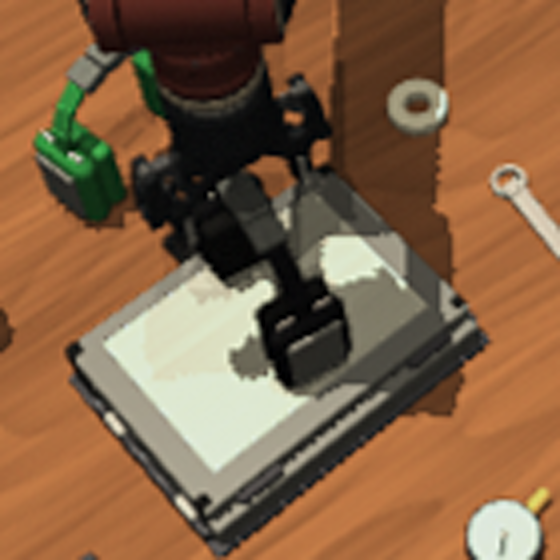

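The open fingers straddle the headband, with tips at crop (185,240) and (310,165) and the band between them. I'll centre, close and lift slightly.

Call:
{"api": "jog_arm", "payload": {
  "targets": [
    [[0.1, -0.15, 0.05], [0, 0, 0], 100],
    [[0.1, -0.15, 0.05], [0, 0, 0], 60],
    [[0.1, -0.15, 0.05], [0, 0, 0], 30],
    [[0.1, -0.15, 0.05], [0, 0, 0], 10],
    [[0.1, -0.15, 0.05], [0, 0, 0], 10],
    [[0.1, -0.15, 0.05], [0, 0, 0], 10],
    [[0.1, -0.15, 0.05], [0, 0, 0], 10],
    [[0.1, -0.15, 0.05], [0, 0, 0], 10]
  ]
}}

```text
time: 3.28
tool_pos: [0.4923, -0.2321, 0.1904]
tool_rot: [0.0, 0.999, -0.035, 0.0]
contact_force: [0.2, -0.3, 3.2]
gripper_width: 0.287
grasp_force: 59.9
```

Call:
{"api": "jog_arm", "payload": {
  "targets": [
    [[0, 0, 0], [0, 0, 0], 10],
    [[0, 0, -0.2], [0, 0, 0], 10],
    [[0, 0, -0.4], [0, 0, 0], 10],
    [[0, 0, -0.6], [0, 0, 0], 10],
    [[0, 0, -0.8], [0, 0, 0], 10],
    [[0, 0, -0.8], [0, 0, 0], 10]
  ]
}}

```text
time: 4.03
tool_pos: [0.4923, -0.2321, 0.2107]
tool_rot: [0.0, 0.999, -0.035, 0.0]
contact_force: [0.4, 0.1, -3.1]
gripper_width: 0.288
grasp_force: 59.4
```

```bash
python3 - <<'E'
from h import *
s=state();print(s)
p,_=grab_frame("scene"); cv2.imwrite("pics/g2.png",cv2.resize(p[180:320,190:330,::-1],None,fx=4,fy=4,interpolation=2))
print(go([0.510,0.2066,0.36],3.6,s))
E
```

```text
{'time': 4.025, 'joint_pos': array([-5.77297803e-01, -1.27936314e-01,  1.82318414e+00,  5.84231550e-05,
        1.44526126e+00,  1.06346611e+00]), 'joint_vel': array([-4.56822371e-05,  5.08082334e-03,  9.81838015e-03,  6.84071129e-04,
       -3.58130290e-03,  1.47888363e-04]), 'joint_efforts': array([ 1.15328404e-02, -3.24227393e+01, -3.81251872e+01, -1.10101842e-03,
        3.28525202e-02, -7.96430953e-06]), 'tool_pos': array([ 0.49232453, -0.23208767,  0.21074829]), 'tool_rot': array([ 2.54800554e-04,  9.99387855e-01, -3.49802943e-02,  4.79006653e-04]), 'contact_force': array([ 0.44376956,  0.05191709, -3.0883207 ]), 'ft_torque': array([-0.02023481,  0.06788641, -0.01085477]), 'grasp_force': 59.44613090912753, 'gripper_width': 0.2876602249806081}
(array([ -0.52, -17.55,  -5.98]), array([ 0.  , -0.01, -0.95]))
```

View pics/g2.png

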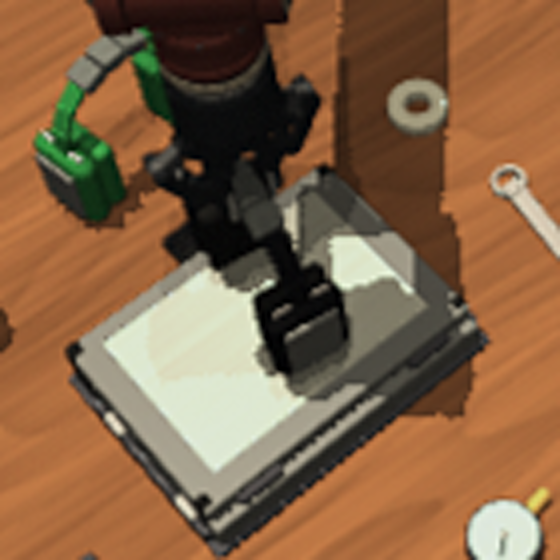

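It's held: opening 0.288, load 3 N, and the cups have cleared the lid. Now lift and carry.

Call:
{"api": "jog_arm", "payload": {
  "targets": [
    [[0, 0, -1], [0, 0, 0], 10],
    [[0, 0, -2.5], [0, 0, 0], 10],
    [[0, 0, -4], [0, 0, 0], 10],
    [[0, -0.5, -5.3], [0, 0, 0], 10],
    [[-0.1, -1.8, -6], [0, 0, 0], 10],
    [[-0.1, -3.5, -6], [0, 0, -0.1], 10],
    [[-0.2, -5.3, -6], [0, 0, -0.2], 10],
    [[-0.2, -7.0, -6], [0, 0, -0.3], 10]
  ]
}}

```text
time: 5.08
tool_pos: [0.4991, -0.0556, 0.3599]
tool_rot: [-0.0, 1.0, -0.014, 0.0]
contact_force: [1.4, -0.8, -2.7]
gripper_width: 0.288
grasp_force: 59.5
```

Call:
{"api": "jog_arm", "payload": {
  "targets": [
    [[0, -1.7, 0], [0, 0, -0.1], 10],
    [[-0.1, -3.4, 0], [0, 0, -0.2], 10],
    [[-0.1, -5.1, 0], [0, 0, -0.3], 10],
    [[-0.2, -6.8, 0], [0, 0, -0.4], 10],
    [[-0.2, -8.3, 0], [0, 0, -0.5], 10],
    [[-0.3, -9.5, 0], [0, 0, -0.6], 10],
    [[-0.3, -10.2, 0], [0, 0, -0.65], 10],
    [[-0.3, -10.5, 0], [0, 0, -0.65], 10]
  ]
}}

```text
time: 6.08
tool_pos: [0.4992, 0.206, 0.3598]
tool_rot: [0.0, 1.0, 0.032, -0.0]
contact_force: [0.3, -0.1, -2.4]
gripper_width: 0.288
grasp_force: 59.5
```

```bash
python3 - <<'E'
from m import *
s=state();print(s['time'],s['tool_pos'],s['grasp_force'],go([0.510,0.2066,0.168],3.6,s))
for n in("scene","top"):
    p,d=grab_frame(n); P=cloud(n,d)
    b=(slice(60,240),slice(310,470)) if n=="scene" else (slice(150,260),slice(190,320))
    cv2.imwrite(f"pics/h_{n}.png",cv2.resize(p[b][:,:,::-1],None,fx=4,fy=4,interpolation=2))
    # black muffs cups
    Q=P[b][(P[b][...,2]>0.215)&(P[b][...,2]<0.315)&(p[b].max(2)<90)]
    Q=Q[(abs(Q[:,1]-0.2066)<0.06)&(abs(Q[:,0]-0.51)<0.12)]
    print(n,len(Q),Q.min(0).round(3),Q.max(0).round(3),cv2.minAreaRect((Q[:,:2]*1000).astype(np.float32)))
E
```

```text
6.075 [0.49915944 0.20604683 0.35978595] 59.525446774059674 (array([0.44, 0.  , 7.67]), array([0., 0., 0.]))
scene 887 [0.419 0.168 0.225] [0.584 0.237 0.314] ((500.38836669921875, 202.6632537841797), (164.70791625976562, 63.68637466430664), 2.526679277420044)
top 68 [0.445 0.177 0.24 ] [0.58  0.231 0.307] ((507.84716796875, 196.309326171875), (33.788631439208984, 141.26043701171875), 71.17839050292969)
```

View pics/h_scene.png

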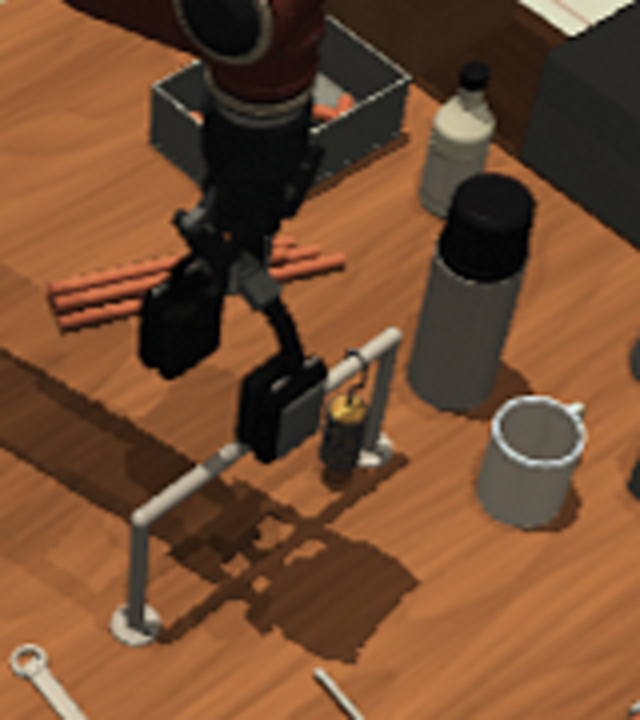

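The muffs hang level in the fingers with their cups at crop (180,330) and (280,410). The rail runs from (140,515) to (395,340) and its free part lies under them. I'll shift x by +10 mm and lower.

Call:
{"api": "jog_arm", "payload": {
  "targets": [
    [[0.2, 0, 0], [0, 0, 0], 10],
    [[0.4, 0, 0.3], [0, 0, 0], 10],
    [[0.42, 0, 1.5], [0, 0, 0], 10],
    [[0.42, 0, 3], [0, 0, 0], 10],
    [[0.42, 0, 4.5], [0, 0, 0], 10],
    [[0.42, 0, 6], [0, 0, 0], 10],
    [[0.42, 0, 7], [0, 0, 0], 10],
    [[0.42, 0, 7.4], [0, 0, 0], 10]
  ]
}}

```text
time: 7.18
tool_pos: [0.5086, 0.2054, 0.1724]
tool_rot: [0.0, 1.0, 0.031, -0.002]
contact_force: [-0.7, -0.2, -1.3]
gripper_width: 0.282
grasp_force: 59.5
```

Call:
{"api": "jog_arm", "payload": {
  "targets": [
    [[0, 0, 0.1], [0, 0, 0], 10],
    [[0, 0, 0.2], [0, 0, 0], 10],
    [[0, 0, 0.25], [0, 0, 0], 10],
    [[0, 0, 0.25], [0, 0, 0], 10]
  ]
}}

```text
time: 7.68
tool_pos: [0.51, 0.2064, 0.1695]
tool_rot: [-0.0, 1.0, 0.031, 0.001]
contact_force: [0.9, -0.4, -2.8]
gripper_width: 0.287
grasp_force: 59.5
```

```bash
python3 - <<'E'
from m import *
s=state();print(s['time'],s['tool_pos'],s['contact_force'],s['grasp_force'],go([0.510,0.2066,0.166],3.6,s))
n="scene"
p,d=grab_frame(n); P=cloud(n,d)
cv2.imwrite(f"pics/i.png",cv2.resize(p[90:240,320:450][:,:,::-1],None,fx=4,fy=4,interpolation=2))
Q=P[(P[...,2]>0.02)&(P[...,2]<0.12)&(p.max(2)<90)]
Q=Q[(abs(Q[:,1]-0.2066)<0.06)&(abs(Q[:,0]-0.51)<0.12)]
print(n,len(Q),Q.min(0).round(3),Q.max(0).round(3),cv2.minAreaRect((Q[:,:2]*1000).astype(np.float32)))
E
```

```text
7.675 [0.51001246 0.20636386 0.1695037 ] [ 0.86370019 -0.366223   -2.79177497] 59.5008095522644 (array([-0.  , -0.01,  0.14]), array([-0.  , -0.01, -0.  ]))
scene 586 [0.429 0.168 0.038] [0.594 0.242 0.12 ] ((510.9176025390625, 205.311279296875), (165.74085998535156, 69.61485290527344), 1.9537492990493774)
```

View pics/i.png

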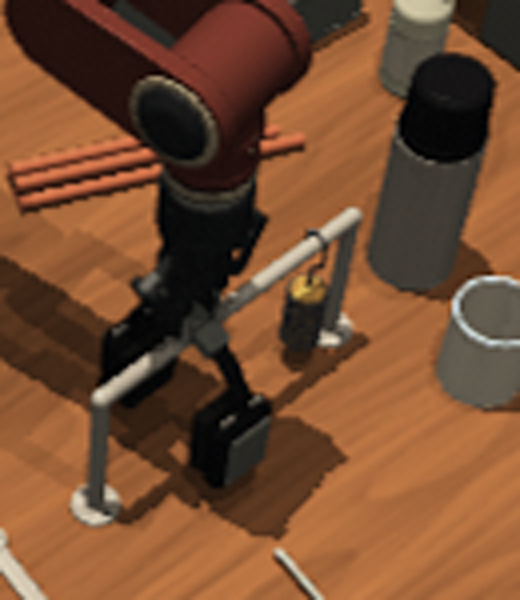

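The cups straddle the tube at crop (140,355) and (230,440), and the band's centre sits at the tube. I'll lower to contact.

Call:
{"api": "jog_arm", "payload": {
  "targets": [
    [[0, 0, 0.05], [0, 0, 0], 10],
    [[0, 0, 0.1], [0, 0, 0], 10],
    [[0, 0, 0.14], [0, 0, 0], 10],
    [[0, 0, 0.14], [0, 0, 0], 10]
  ]
}}

```text
time: 8.22
tool_pos: [0.5098, 0.2063, 0.1663]
tool_rot: [-0.0, 1.0, 0.031, 0.0]
contact_force: [-3.2, -0.7, 6.1]
gripper_width: 0.289
grasp_force: 60.4
```

Contact at +6 N. I'll release and then retreat upwards.

Call:
{"api": "jog_arm", "payload": {
  "targets": [
    [[0, 0, -0.04], [0, 0, 0], 12],
    [[0, 0, -0.04], [0, 0, 0], 40],
    [[0, 0, -0.04], [0, 0, 0], 60],
    [[0, 0, -0.04], [0, 0, 0], 80],
    [[0, 0, -0.04], [0, 0, 0], 80],
    [[0, 0, -0.04], [0, 0, 0], 80]
  ]
}}

```text
time: 8.98
tool_pos: [0.5097, 0.2063, 0.1663]
tool_rot: [-0.0, 1.0, 0.031, 0.0]
contact_force: [-0.2, 0.6, 0.1]
gripper_width: 0.804
grasp_force: 0.0
```

Call:
{"api": "jog_arm", "payload": {
  "targets": [
    [[0, 0, -0.4], [0, 0, 0], 80],
    [[0, 0, -1], [0, 0, 0], 80],
    [[0, 0, -2], [0, 0, 0], 80],
    [[0, 0, -3.5], [0, 0, 0], 80],
    [[0, 0, -5.5], [0, 0, 0], 80],
    [[0, 0, -7.5], [0, 0, 0], 80],
    [[0, 0, -7.5], [0, 0, 0], 80]
  ]
}}

```text
time: 9.85
tool_pos: [0.5115, 0.2068, 0.3618]
tool_rot: [-0.001, 0.999, 0.031, 0.006]
contact_force: [-0.7, -0.9, -0.4]
gripper_width: 0.799
grasp_force: 0.0
```

```bash
python3 - <<'E'
from m import *
s=state();print(s['time'],s['tool_pos'],s['contact_force'])
for n in("scene","top"):
    p,d=grab_frame(n); P=cloud(n,d)
    if n=="scene": cv2.imwrite(f"pics/j.png",cv2.resize(p[90:320,190:450][:,:,::-1],None,fx=3,fy=2.6,interpolation=2))
    Q=P[(P[...,2]>0.02)&(P[...,2]<0.20)&(p.max(2)<90)]
    Q=Q[(abs(Q[:,1]-0.2066)<0.06)&(abs(Q[:,0]-0.51)<0.12)]
    print(n,len(Q),Q.min(0).round(3),Q.max(0).round(3),cv2.minAreaRect((Q[:,:2]*1000).astype(np.float32)))
    # lid/tab
    b=(slice(165,245),slice(345,445)) if n=="top" else (slice(215,325),slice(195,325))
    m=np.zeros((400,640),bool); m[b]=1
    w=m&(abs(P[...,2]-0.052)<0.012)&(p.min(2)>100)
    c=max(cv2.findContours(w.astype(np.uint8),0,2)[0],key=cv2.contourArea)
    print("lid",cv2.minAreaRect((onplane(n,c.reshape(-1,2),0.052)[:,:2]*1000).astype(np.float32)))
    bl=m&(P[...,2]>0.03)&(P[...,2]<0.065)&(p.max(2)<70)
    Q=P[bl]; L=Q[(Q[:,0]<0.408)&(abs(Q[:,1]+0.255)<0.04)]; print("tab",len(L),L.mean(0),L.min(0),L.max(0))
E
```

```text
9.85 [0.51153076 0.20678323 0.36176837] [-0.67384377 -0.880902   -0.42809561]
scene 804 [0.426 0.148 0.032] [0.595 0.239 0.187] ((510.8524475097656, 191.53768920898438), (168.45797729492188, 85.93757629394531), 3.653653860092163)
lid ((506.2816467285156, -247.9825439453125), (187.8773193359375, 261.76300048828125), 4.457211971282959)
tab 115 [ 0.35361394 -0.26729214  0.04891595] [ 0.29267735 -0.29497818  0.03008946] [ 0.40794013 -0.24151912  0.06477296]
top 114 [0.427 0.17  0.041] [0.578 0.215 0.181] ((501.83587646484375, 194.73138427734375), (150.14984130859375, 43.22780990600586), 2.950015068054199)
lid ((506.6070861816406, -247.06497192382812), (192.4556427001953, 263.0793762207031), 4.405786037445068)
tab 64 [ 0.39399949 -0.25331572  0.04809738] [ 0.37824201 -0.2670317   0.03968469] [ 0.40791755 -0.23983067  0.05793183]
```

View pics/j.png

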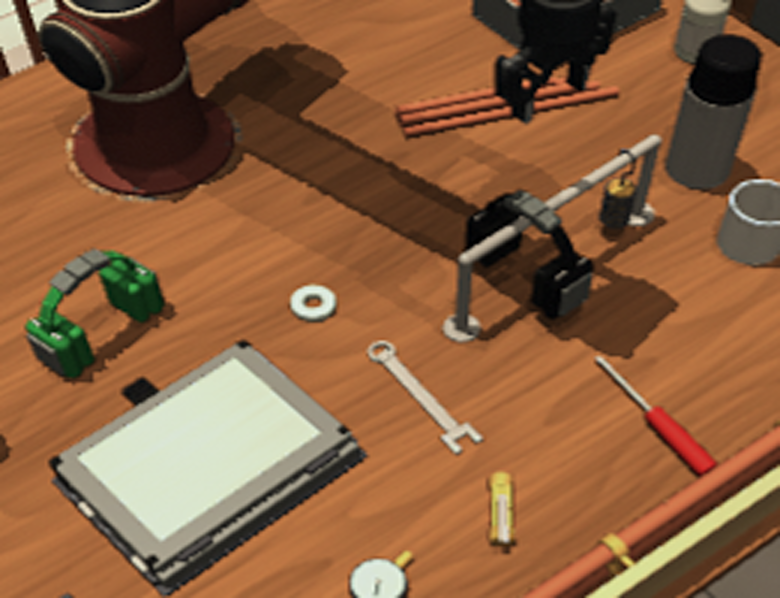

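The muffs now hang on the tube with their cups at (495,235) and (562,285) on opposite sides. The lid is clear and the tab is at about (140,390). Next I'll compute the approach to the tab.

```bash
python3 - <<'E'
from m import *
s=state();print(s['joint_pos'].round(2))
print(go([0.394,-0.255,0.30],4.4,s))
p,d=grab_frame("scene"); P=cloud("scene",d)
f=p.astype(int)
r=(f[...,0]>60)&(f[...,1]<f[...,0]*.5)&(P[...,2]>0.3)&(P[...,0]>0.2)&(P[...,1]>0); Q=P[r]; print("wrist red z",len(Q),np.percentile(Q[:,2],[0,2,10]), Q[Q[:,2].argsort()[:5]].round(3))
g=(f[...,1]>f[...,0]*1.5)&(f[...,1]>f[...,2]*1.3)&(f[...,1]>40)&(P[...,0]<.4)&(P[...,2]>.02)&(P[...,2]<.17)&(abs(P[...,1]+.25)<.12); Q=P[g]; print("green",len(Q),Q.min(0),Q.max(0))
E
```

```text
[ 0.25 -0.17  1.62 -0.    1.69  1.76]
(array([-5.79, 18.13,  2.19]), array([-0.  , -0.02, -0.1 ]))
wrist red z 2733 [0.60075671 0.64140021 0.65134523] [[0.41  0.223 0.601]
 [0.42  0.225 0.602]
 [0.43  0.226 0.605]
 [0.402 0.205 0.611]
 [0.402 0.194 0.619]]
green 549 [ 0.22029241 -0.31266458  0.02008025] [ 0.31152869 -0.15686203  0.1430527 ]
```

Call:
{"api": "jog_arm", "payload": {
  "targets": [
    [[-0.6, 2.3, 0], [0, 0, 0], 80],
    [[-1.4, 4.6, 0], [0, 0, 0], 80],
    [[-2.1, 6.9, 0], [0, 0, 0], 80],
    [[-2.9, 9.2, 0], [0, 0, 0], 80],
    [[-3.6, 11.5, 0], [0, 0, 0], 80],
    [[-4.4, 13.8, 0], [0, 0, 0], 80],
    [[-5.1, 16, 0], [0, 0, 0], 80],
    [[-5.8, 18, 0.5], [0, 0, -0.1], 80]
  ]
}}

```text
time: 11.0
tool_pos: [0.3921, -0.2537, 0.3403]
tool_rot: [-0.0, 0.999, 0.038, -0.0]
contact_force: [0.9, -0.0, -0.4]
gripper_width: 0.8
grasp_force: 0.0
```

Call:
{"api": "jog_arm", "payload": {
  "targets": [
    [[0, 0, 0], [0, 0, 0], 80],
    [[0, 0, 0], [0, 0, 0], 80]
  ]
}}

```text
time: 11.25
tool_pos: [0.3928, -0.2514, 0.34]
tool_rot: [-0.001, 0.999, 0.038, -0.001]
contact_force: [0.3, 0.4, 0.5]
gripper_width: 0.8
grasp_force: 0.0
```

```bash
python3 - <<'E'
from m import *
s=state();print(s['time'],s['tool_pos'],go([0.394,-0.255,0.031],4.4,s))
p,d=grab_frame("scene"); f=p[236:256,228:252]; 
m=np.zeros((400,640),np.uint8)
m[225:262,222:258]=(p[225:262,222:258].max(2)<60)
P=cloud("scene",d)
L=P[(m>0)&(abs(P[...,2]-0.043)<.015)&(P[...,0]<.412)&(P[...,0]>.36)&(abs(P[...,1]+.255)<.04)]; print("tab scene",len(L),L.mean(0),L.min(0),L.max(0))
E
```

```text
11.25 [ 0.39284673 -0.2513641   0.34000104] (array([ 0.05,  0.18, 12.36]), array([-0.02,  0.01, -0.  ]))
tab scene 66 [ 0.39746038 -0.25769074  0.05021903] [ 0.38149804 -0.27167674  0.04427712] [ 0.4109223  -0.24168416  0.05619419]
```

Call:
{"api": "jog_arm", "payload": {
  "targets": [
    [[0.05, 0.15, 2], [0, 0, 0], 80],
    [[0.05, 0.15, 4], [0, 0, 0], 80],
    [[0.05, 0.15, 6], [0, 0, 0], 80],
    [[0.05, 0.15, 8], [0, 0, 0], 80],
    [[0.05, 0.15, 9.5], [0, 0, 0], 80],
    [[0.05, 0.15, 10.7], [0, 0, 0], 80],
    [[0.05, 0.15, 11.7], [0, 0, 0], 80],
    [[0.05, 0.15, 12.3], [0, 0, 0], 80]
  ]
}}

```text
time: 12.3
tool_pos: [0.3949, -0.2539, 0.0327]
tool_rot: [-0.001, 0.999, 0.04, -0.0]
contact_force: [-0.2, 0.5, 0.4]
gripper_width: 0.799
grasp_force: 0.0
```

Call:
{"api": "jog_arm", "payload": {
  "targets": [
    [[0, 0, 0], [0, 0, 0], 80],
    [[0, 0, 0], [0, 0, 0], 50],
    [[0, 0, 0], [0, 0, 0], 20],
    [[0, 0, 0], [0, 0, 0], 10],
    [[0, 0, 0], [0, 0, 0], 10],
    [[0, 0, 0], [0, 0, 0], 10]
  ]
}}

```text
time: 13.05
tool_pos: [0.3955, -0.256, 0.0354]
tool_rot: [0.0, 0.999, 0.038, 0.001]
contact_force: [-1.2, 3.1, 5.9]
gripper_width: 0.359
grasp_force: 60.0
```

```bash
python3 - <<'E'
from m import *
s=state();print(s['time'],s['tool_pos'],s['contact_force'],s['gripper_width'])
p,d=grab_frame("scene"); cv2.imwrite("pics/k.png",cv2.resize(p[170:320,180:330][:,:,::-1],None,fx=4,fy=4,interpolation=2))
# arc: tab r=0.209 in tool frame (x fwd, z down), relative to shut
a0=np.arcsin(.003/.209)
for th in list(range(4,101,4)):
    a=np.radians(th)+a0
    print(th,((.209*np.cos(a0)-.209*np.cos(a))/.025).round(2),(-(.209*np.sin(a)-.209*np.sin(a0))/.025).round(2),end=" | ")
E
```

```text
13.05 [ 0.39548306 -0.25604633  0.03544081] [-1.18403459  3.08416357  5.8741129 ] 0.3588160857206537
4 0.03 -0.58 | 8 0.1 -1.16 | 12 0.21 -1.74 | 16 0.36 -2.3 | 20 0.55 -2.85 | 24 0.77 -3.39 | 28 1.03 -3.91 | 32 1.33 -4.41 | 36 1.67 -4.89 | 40 2.03 -5.35 | 44 2.43 -5.77 | 48 2.85 -6.17 | 52 3.31 -6.54 | 56 3.78 -6.88 | 60 4.28 -7.18 | 64 4.8 -7.45 | 68 5.34 -7.68 | 72 5.89 -7.87 | 76 6.45 -8.02 | 80 7.03 -8.13 | 84 7.6 -8.21 | 88 8.19 -8.24 | 92 8.77 -8.23 | 96 9.35 -8.18 | 100 9.93 -8.09 |
```

View pics/k.png

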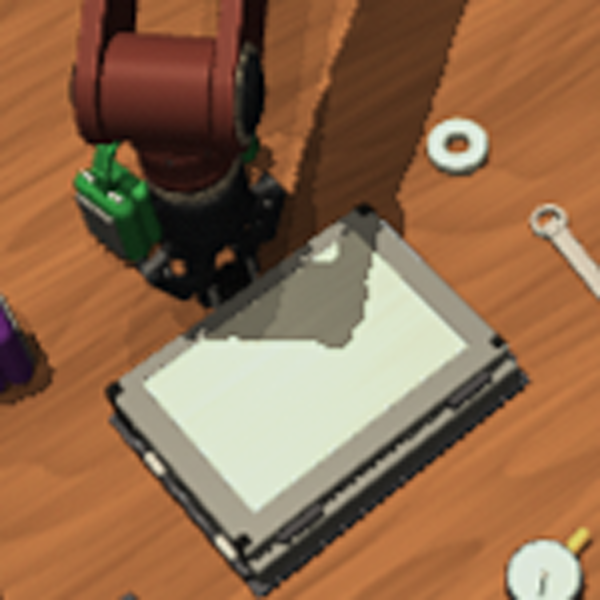

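The fingers hold the tab at the front edge, crop (225,295), with opening 0.359 and grip 60 N. Next I'll raise the lid along the arc.

Call:
{"api": "jog_arm", "payload": {
  "targets": [
    [[0, 0, -0.3], [0, 0, 0], 10],
    [[0.03, 0, -0.6], [0, 0, 0], 10],
    [[0.1, 0, -1.16], [0, 0, 0], 10],
    [[0.2, 0, -1.74], [0, 0, 0], 10],
    [[0.35, 0, -2.3], [0, 0, 0], 10],
    [[0.55, 0, -2.85], [0, 0, 0], 10],
    [[0.77, 0, -3.4], [0, 0, 0], 10],
    [[0.77, 0, -3.4], [0, 0, 0], 10]
  ]
}}

```text
time: 14.1
tool_pos: [0.4157, -0.2544, 0.1195]
tool_rot: [0.001, 0.999, 0.038, 0.003]
contact_force: [8.7, -0.2, -3.5]
gripper_width: 0.353
grasp_force: 61.8
```

```bash
python3 - <<'E'
from m import *
s=state();print(s['time'],s['tool_pos'],s['contact_force'],s['gripper_width'],s['ft_torque'])
p,d=grab_frame("scene"); P=cloud("scene",d)
# lid plane angle: points in lid interior
yw=np.radians(4.4); ex=np.array([np.cos(yw),np.sin(yw),0]); h=np.array([.6024,-.239,.04])
L=(P-h)@ex; Y=(P-h)@np.array([-np.sin(yw),np.cos(yw),0])
w=(abs(Y)<.11)&(L<0)&(L>-.2)&(P[...,2]>.06)&(P[...,2]<.26)&(p.min(2)>90)
A=np.c_[L[w],P[w][:,2]-.04]; l=cv2.fitLine(A.astype(np.float32),cv2.DIST_HUBER,0,.01,.01).ravel(); print(w.sum(),l,np.degrees(np.arctan2(l[1],-l[0])))
E
```

```text
14.1 [ 0.41573684 -0.25442104  0.11953376] [ 8.667993   -0.16487959 -3.48644162] 0.35273076274850246 [-0.13985907 -0.96173395 -0.13283647]
3511 [ 0.9206526  -0.39038277 -0.08716336  0.0517116 ] -157.02167
```

Call:
{"api": "jog_arm", "payload": {
  "targets": [
    [[0.26, 0, -0.52], [0, 0, 0], 10],
    [[0.56, 0, -1.02], [0, 0, 0], 10],
    [[0.9, 0, -1.5], [0, 0, 0], 10],
    [[1.26, 0, -1.96], [0, 0, 0], 10],
    [[1.66, 0, -2.38], [0, 0, 0], 10],
    [[2.08, 0, -2.78], [0, 0, 0], 10],
    [[2.54, 0, -3.15], [0, 0, 0], 10],
    [[3.0, 0, -3.5], [0, 0, 0], 10]
  ]
}}

```text
time: 15.15
tool_pos: [0.4869, -0.2487, 0.2022]
tool_rot: [-0.0, 0.999, 0.038, -0.003]
contact_force: [5.7, -7.5, -20.6]
gripper_width: 0.349
grasp_force: 61.0
```

Call:
{"api": "jog_arm", "payload": {
  "targets": [
    [[0.5, 0, -0.3], [0, 0, 0], 10],
    [[1.02, 0, -0.57], [0, 0, 0], 10],
    [[1.56, 0, -0.8], [0, 0, 0], 10],
    [[2.11, 0, -1.0], [0, 0, 0], 10],
    [[2.67, 0, -1.14], [0, 0, 0], 10],
    [[3.25, 0, -1.25], [0, 0, 0], 10],
    [[3.25, 0, -1.25], [0, 0, 0], 10]
  ]
}}

```text
time: 16.02
tool_pos: [0.5691, -0.2424, 0.2355]
tool_rot: [-0.0, 0.999, 0.038, -0.001]
contact_force: [1.2, -2.6, -9.3]
gripper_width: 0.316
grasp_force: 59.5
```

```bash
cat > lid.py <<'E'
from m import *
def lid(save=None):
    yw=np.radians(4.4); ex=np.array([np.cos(yw),np.sin(yw),0]); h=np.array([.6024,-.239,.04])
    p,d=grab_frame("scene"); P=cloud("scene",d)
    if save: cv2.imwrite(save,cv2.resize(p[90:320,190:450][:,:,::-1],None,fx=3,fy=2.6,interpolation=2))
    L=(P-h)@ex; Y=(P-h)@np.array([-np.sin(yw),np.cos(yw),0])
    w=(abs(Y)<.11)&(L<.09)&(L>-.2)&(P[...,2]>.07)&(P[...,2]<.21)&(p.min(2)>70)
    # outer face line fit with trimming
    A=np.c_[L[w],P[w][:,2]-.04]
    for _ in range(5):
        l=cv2.fitLine(A.astype(np.float32),cv2.DIST_HUBER,0,.001,.001).ravel(); n=np.array([-l[1],l[0]])
        e=abs((A-l[2:])@n); A=A[e<max(.006,2*np.median(e))]
    v=l[:2]*np.sign(l[1]); 
    print("n",len(A),"angle",np.degrees(np.arctan2(v[1],-v[0])),"off-axis mm",1000*((-l[2:])@np.array([-v[1],v[0]])),"med e",np.median(e))
E
python3 - <<'E'
from lid import *
s=state();print(s['time'],s['tool_pos'],s['contact_force'],s['gripper_width'],s['grasp_force'])
lid("pics/l.png")
E
```

```text
16.025 [ 0.56907356 -0.24241782  0.23545097] [ 1.17112834 -2.62381449 -9.34801   ] 0.3158179990492817 59.510943023487926
n 1627 angle 75.79596 off-axis mm 11.604065 med e 0.0013312522535098988
```

View pics/l.png

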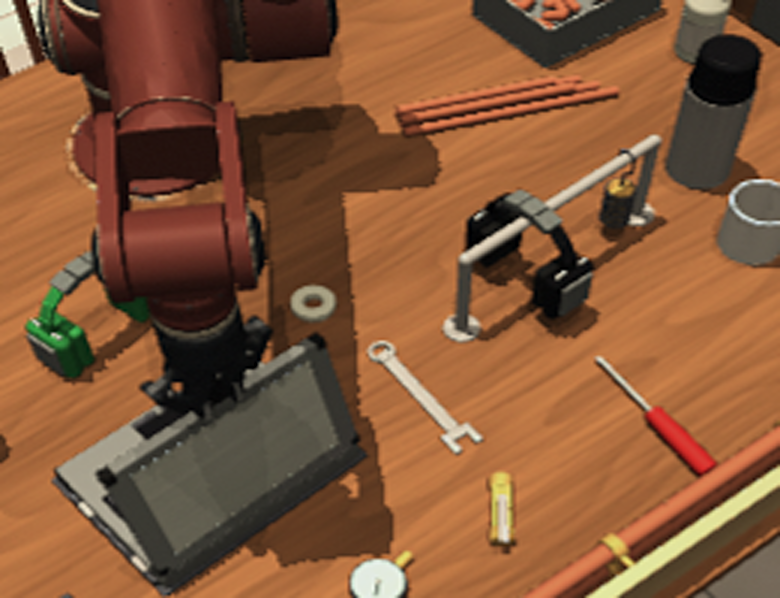

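The lid is near 76° and the tab has worked toward the edge of the pads (opening down to 0.316). The friction hinge will hold it, so I'll release and push the lid the rest of the way from the screen side with shut fingers.

Call:
{"api": "jog_arm", "payload": {
  "targets": [
    [[0, 0, 0], [0, 0, 0], 50],
    [[0, 0, 0], [0, 0, 0], 80],
    [[0, 0, 0], [0, 0, 0], 80],
    [[0, 0, -0.6], [0, 0, 0], 80],
    [[0, 0, -1.4], [0, 0, 0], 80],
    [[0, 0, -2], [0, 0, 0], 80],
    [[-1.4, 0, -2], [0, 0, 0], 60],
    [[-2.8, 0, -2], [0, 0, 0], 0]
  ]
}}

```text
time: 17.08
tool_pos: [0.4995, -0.2477, 0.2892]
tool_rot: [0.001, 0.999, 0.039, 0.001]
contact_force: [-0.4, -0.1, 0.4]
gripper_width: 0.401
grasp_force: 0.0
```

Call:
{"api": "jog_arm", "payload": {
  "targets": [
    [[0, 0, 0], [0, 0, 0], 0],
    [[0, 0, 0], [0, 0, 0], 0],
    [[0, 0, 0], [0, 0, 0], 0],
    [[0, 0, 0], [0, 0, 0], 0],
    [[0, 0, 1.4], [0, 0, 0], 0],
    [[0, 0, 2.8], [0, 0, 0], 0],
    [[0, 0, 2.8], [0, 0, 0], 0]
  ]
}}

```text
time: 17.95
tool_pos: [0.4984, -0.2463, 0.2138]
tool_rot: [-0.002, 0.999, 0.038, -0.003]
contact_force: [-0.4, -0.3, 0.3]
gripper_width: 0.001
grasp_force: 0.0
```

```bash
python3 - <<'E'
from lid import *
s=state();print(s['time'],s['tool_pos'],s['contact_force'],s['gripper_width'])
lid()
yw=np.radians(4.4); q=s['tool_pos']-[.6024,-.239,0]; xl=q[0]*np.cos(yw)+q[1]*np.sin(yw); print("xL",xl,"to +.005:",(.005-xl)/.025, (.016-xl)/.025)
E
```

```text
17.95 [ 0.49836343 -0.24625403  0.21381434] [-0.35265827 -0.28453586  0.27344899] 0.0008027835894939853
n 2047 angle 75.78187 off-axis mm 11.633581 med e 0.0012215371189150076
xL -0.10428647325348225 to +.005: 4.37145893013929 4.81145893013929
```

Call:
{"api": "jog_arm", "payload": {
  "targets": [
    [[0.9, 0, 0], [0, 0, 0], 0],
    [[1.6, 0, 0], [0, 0, 0], 0],
    [[2.2, 0, 0], [0, 0, 0], 0],
    [[2.7, 0, 0], [0, 0, 0], 0],
    [[3.2, 0, 0], [0, 0, 0], 0],
    [[3.7, 0, 0], [0, 0, 0], 0],
    [[4.1, 0, 0], [0, 0, 0], 0],
    [[4.4, 0, 0], [0, 0, 0], 0]
  ]
}}

```text
time: 19.0
tool_pos: [0.6104, -0.2399, 0.22]
tool_rot: [0.001, 0.999, 0.038, 0.0]
contact_force: [-5.1, -0.6, 4.9]
gripper_width: 0.001
grasp_force: 2.7
```

Call:
{"api": "jog_arm", "payload": {
  "targets": [
    [[0, 0, 0], [0, 0, 0], 0]
  ]
}}

```text
time: 19.12
tool_pos: [0.6107, -0.2392, 0.2185]
tool_rot: [0.0, 0.999, 0.038, 0.001]
contact_force: [-0.8, 0.0, 0.4]
gripper_width: 0.001
grasp_force: 0.0
```

```bash
python3 - <<'E'
from lid import *
s=state();print(s['time'],s['tool_pos'],s['contact_force'],s['gripper_width'])
lid()
yw=np.radians(4.4); q=s['tool_pos']-[.6024,-.239,0]; xl=q[0]*np.cos(yw)+q[1]*np.sin(yw); print("xL",xl)
E
```

```text
19.125 [ 0.61067691 -0.23919749  0.21847294] [-0.77135181  0.01153704  0.38161247] 0.0007038569789265864Traceback (most recent call last):
  File "<stdin>", line 3, in <module>
  File "lid.py", line 11, in lid
    l=cv2.fitLine(A.astype(np.float32),cv2.DIST_HUBER,0,.001,.001).ravel(); n=np.array([-l[1],l[0]])
      ~~~~~~~~~~~^^^^^^^^^^^^^^^^^^^^^^^^^^^^^^^^^^^^^^^^^^^^^^^^^
cv2.error: OpenCV(4.12.0) /io/opencv/modules/imgproc/src/linefit.cpp:50: error: (-215:Assertion failed) count > 0 in function 'fitLine2D_wods'
```

```bash
sed -i 's/w=(abs(Y)<.11)&/w=(abs(Y)<.115)\&(abs(Y)>.035)\&/; s/&(p.min(2)>70)//' lid.py; python3 - <<'E'
from lid import *
lid("pics/n.png")
E
```

```text
n 733 angle 97.47286 off-axis mm 11.263803 med e 0.0005883752682352148
```

View pics/n.png

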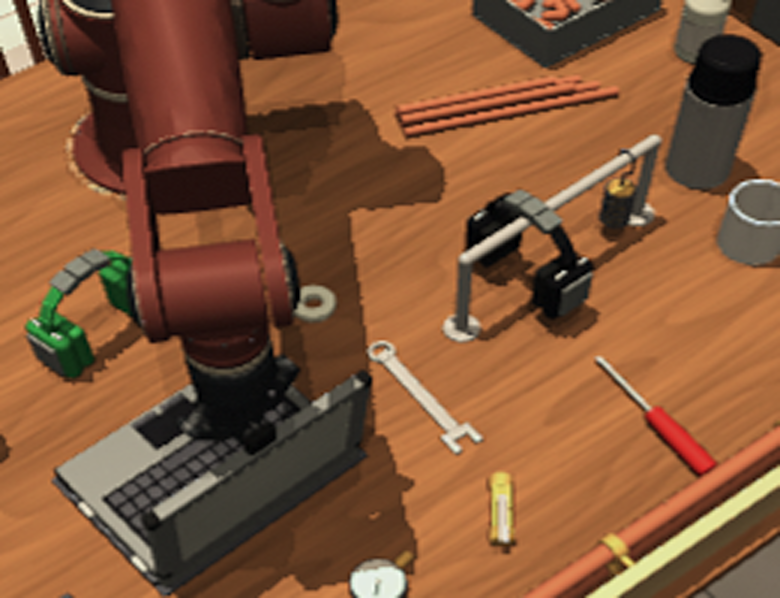

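The lid is at about 97.5° (outer face seen from (160,560) to (365,450)) and the muffs are still hanging. I'll nudge another 2°, then back off.

Call:
{"api": "jog_arm", "payload": {
  "targets": [
    [[0.15, 0, 0], [0, 0, 0], 0],
    [[0.3, 0, 0], [0, 0, 0], 0],
    [[0.3, 0, 0], [0, 0, 0], 0],
    [[-0.5, 0, 0], [0, 0, 0], 0],
    [[-2, 0, 0], [0, 0, 0], 0],
    [[-3, 0, 0], [0, 0, 0], 0],
    [[-3, 0, -2], [0, 0, 0], 0],
    [[-3, 0, -4], [0, 0, 0], 0]
  ]
}}

```text
time: 20.23
tool_pos: [0.5346, -0.2444, 0.3177]
tool_rot: [-0.001, 0.999, 0.038, 0.0]
contact_force: [1.0, -0.9, 1.3]
gripper_width: -0.001
grasp_force: 0.0
```

Call:
{"api": "jog_arm", "payload": {
  "targets": [
    [[0, 0, -1], [0, 0, 0], 0],
    [[0, 0, -1], [0, 0, 0], 0],
    [[0, 0, -1], [0, 0, 0], 0]
  ]
}}

```text
time: 20.6
tool_pos: [0.5346, -0.2445, 0.3408]
tool_rot: [-0.001, 0.999, 0.038, -0.001]
contact_force: [-0.1, 0.5, -1.0]
gripper_width: -0.001
grasp_force: 0.0
```

```bash
python3 - <<'E'
from lid import *
s=state();print(s['time'],s['tool_pos'],s['contact_force'],abs(s['joint_vel']).max())
lid(); 
p,d=grab_frame("scene"); P=cloud("scene",d)
Q=P[(P[...,2]>0.02)&(P[...,2]<0.20)&(p.max(2)<90)]
Q=Q[(abs(Q[:,1]-0.2066)<0.06)&(abs(Q[:,0]-0.51)<0.12)]
print("muffs",len(Q),Q.min(0).round(3),Q.max(0).round(3))
E
```

```text
20.6 [ 0.53463857 -0.2445169   0.34077737] [-0.13644607  0.52580111 -1.02988618] 0.02121669616402678
n 657 angle 99.329185 off-axis mm 11.185007 med e 0.0005101569687834329
muffs 696 [0.436 0.148 0.033] [0.595 0.236 0.182]
```

The lid reads 99.3°, the muffs are hanging, and the robot is clear. Handing in.

```bash
python3 -c "
from plant import *
print(job_done())"
```

```text
the job is handed in; nothing more can be done
None
```

I handed the job in at about 21 s of the 69 s allowed: the ear defenders hang on the rail with one cup on each side, the lid measured 99.3° before hand-in (target 100°), and the arm is clear; the hand-in gave no verdict.

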